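# Dowel a marble block and hold the spring tongs at their mark

## Robot

A 6-joint arm with a two-finger parallel gripper is mounted at the origin on the work surface. World frame = base frame: x ahead of the robot, y to its left, z up, the work surface at z = 0. Lengths are in m, angles in rad, forces in N, time in s.
With the tool pointing down it reaches from about 0.3 to 0.85 m from the base axis. Payload 5.4 kg.
Tool frame: the origin (TCP) lies at the very end of the fingers, on their centre line; the grasp point (between the pads) lies manip.tcp_to_grasp behind it (manip.tcp_to_grasp is the distance from the TCP to the grasp point, in m); z points along the fingers, y is the line along which they close (so a half turn about z gives the same grasp; the last joint's range is limited). The gripper opens to 85 mm and grips with 20 to 120 N. Pads are 22 mm wide; open, the fingers measure 114 mm over their backs; the gripper's body (76 mm by 85 mm) begins 54 mm behind the grasp point. The pads swing forward as they close: fully open they stand 13 mm farther back than shut.
Start: joints at [1.061, 0.158, 1.597, -0, 1.386, -0.21], TCP at [0.17, 0.549, 0.231] pointing down, gripper open.
Joint ranges: [-2.91, 2.91], [-0.94, 2.29], [0.18, 2.7], [-1.29, 4.43], [0.17, 2.64], [-3, 3]. Speed limits (rad/s): [2.57, 2.57, 3.14, 3.14, 3.14, 3.14].

## Interface

Orientations are given as a unit quaternion [w, x, y, z].
In Python, from bench import sensors, vision, order, manip gives the robot as it stands.
- The arm moves only by the tool move_arm, never from a script. Its argument "series" is a list of rows, each a list of 3 entries, a list of its own where there are three numbers: the opening, from 0 (shut) to 1 (fully open), then the shift along the world's x, y, z in cm, then the turn about the world's z in degrees. In form: [[jaw, [x, y, z], turn], ...]. A call has 1 to 12 rows; each row is the pose to reach, as a shift and turn from the pose commanded when the call began; what a row does not reach only later rows make up. A row lasts 1/10 s, in which the tool goes at most 50 mm and 8.59 degrees, less where a joint would pass 70% of its speed; a pose out of reach is approached as far as the arm can. A call with a gripper value outside its range is refused whole. The fingers move at their own pace and stop on an object; "newtons" is the grip in N (left out, the last holds). Time passes only in rows, so rows that repeat a pose let the fingers close. It gives the time, the measured TCP pose, the force, the opening and the grip force at its end, in the units of the state.
- sensors.observe(): the state, without advancing time (a new reading comes with each control period).
- vision.grab_frame(name): name is "side" or "top"; returns (picture, depth): 400x640x3 uint8, red, green, blue; 400x640 float32, m along the optical axis (not along the pixel's ray), 0 where there is no reading.
- vision.camera_model(name): a dict with "camera_matrix" (3x3 intrinsics, pixels), "distortion" ([k1, k2, p1, p2, k3] as OpenCV has them; the pictures are not rectified), "view" (4x4, takes a point from world to camera coordinates). Camera axes: x right, y down, z forward; pixel columns grow to the right and rows downward; lengths in m; the calibration is good to about 2 mm. A picture is of the moment at which its call begins. camera_model takes no time and is no camera call.
- order.close_job(): hands the job in; it is judged then, once.
The state is a dict: "t": time; "joints": joint angles; "joint_vel": joint speeds; "joint_torque": joint torques, N m; "tool_pos": TCP position; "tool_rot": TCP orientation; "ft_force": force on the tool from outside, world axes, zero at the start; "wrist_torque": the same for the moment, N m; "width": opening from 0.0 (shut) to 1.0 (fully open); "finger_force": force on a finger pad.
Only numpy, scipy, OpenCV 4.12 (cv2) and the standard library are available. Lean on these libraries where they do the work, as an engineer would, in place of code of your own. Each camera call takes 0.05 s, during which the arm holds its last target. There are 200 camera calls.

## Task

Dowel the marble block: push the red-topped steel dowel fully down into the hole with one dot, then the blue-topped one into the hole with two dots, and let go of each. Then pick up the spring tongs, hold them level with their tips a few centimetres (about 3 to 9) above the still empty three-dot hole, touching neither block nor dowels, and squeeze them so that the red pointer lies on the green mark, ready to receive the third dowel. Finish while still holding them there with that gap steady, and leave the mallet, rubbing stone and white jar where they are.

Things in the scene. Friction and masses are not known exactly. Their poses are not given: they have to be found in the camera images.
- block: marble block fixed to the bench, 70 (x) x 180 (y) x 45 (z) mm, origin at the centre of its underside; its three holes lie in a row along its own y axis, 55 mm apart; black dots on the top, 24 mm to the -x side of each hole, number them one, two, three from +y to -y
- block_hole0 (a point): hole ONE (one dot): centre of its mouth on the block's top, 45 mm above the bench; 19 mm diameter, 30 mm deep, straight down, flat bottom; block's axes
- block_hole1 (a point): hole TWO (two dots), the same
- block_hole2 (a point): hole THREE (three dots), the same; it stays empty and the tips are held above it
- pin1_mid (a point): first dowel, steel rod with a RED sleeve on its upper 22 mm: 16 mm diameter, 65 mm long, 90 g, standing upright and loose on the bench; its centre, z along the rod. Seated, it stands 35 mm proud of the block
- pin2_mid (a point): second dowel, the same with a BLUE sleeve; which of the two dowels stands where varies
- pin1: the red-topped dowel; centre of its lower end
- pin2: the blue-topped dowel; centre of its lower end
- tongs_mid (a point): loose steel spring tongs lying flat on the bench, about 115 g: centre between their two black rubber finger pads, 12 mm above their underside, close to the centre of mass. x points to the tips (75 mm ahead), y to the rigid arm, z up. The hinge boss (20 mm diameter, 24 mm tall) lies 75 mm behind. The arms are steel strips 10 mm high
- tongs: the same tongs: underside below tongs_mid, same axes. Pads: 26 mm long (x), 24 mm tall from the bench up (z), squeezed along y; outer width about 46 mm open, 33 mm at joint value 0.18 (75 mm per rad). The spring pushes each pad outwards with about 7 N open, 13 N at 0.18
- tongs_tips (a point): point about midway between the yellow tips when the gap is near the mark, 74 mm ahead of tongs_mid and 11 mm to +y, fixed to the rigid arm's frame. Squeezed between parallel fingers the frame turns a little, so that both arms end up about symmetric and the tips' middle lies straight ahead of the grasp
- pointer (a point): free end of the red pointer on the sprung (-y) arm, 120 mm from the hinge
- green_mark (a point): middle of the green tab on the white scale plate between the arms, 120 mm from the hinge, 6 mm wide across the pointer's travel; its place on the plate varies and it stays there by itself. The pointer must lie on it: centred within 3 mm
- tongs_arm (a joint): angle of the sprung arm, rad: 0 open (tip gap 48 mm), growing as squeezed, 0.27 at the stop (tip gap 7 mm); the tip gap shrinks 1.5 mm per 0.01 rad
- tongs_mark (a joint): where the green mark is set, in the same angle: the pointer is on the mark's middle when joint tongs_arm equals this; 0.13 to 0.21
- mallet_mid (a point): bystander, leave it: round wooden mason's mallet standing on its head, 84 mm across, 195 mm tall; point on its axis 60 mm up
- rubbing_stone_mid (a point): bystander, leave it: brick-red rubbing stone, 45 x 70 x 25 mm, lying flat; its centre
- resin_mid (a point): bystander, leave it: white jar, 70 mm across, 110 mm tall; its centre

How it is judged:
On the way, in this order (a step that is already met when the one before it is completed fails the run):
1. the red dowel is down in hole one and let go, the blue one not yet in hole two (horizontal distance between pin1_mid and block_hole0 below 0.006 m and z of pin1_mid in the frame of block_hole0 between -0.003 and 0.006 m and angle between pin1_mid's own z axis and vertical below 0.15 rad and contact force between the fingers and pin1 below 0.1 N and horizontal distance between pin2_mid and block_hole1 above 0.02 m), for 0.2 s.
2. the blue dowel is down in hole two and let go (horizontal distance between pin2_mid and block_hole1 below 0.006 m and z of pin2_mid in the frame of block_hole1 between -0.003 and 0.006 m and angle between pin2_mid's own z axis and vertical below 0.15 rad and contact force between the fingers and pin2 below 0.1 N), for 0.2 s.
3. the tongs are lifted in the fingers (height (world z) of tongs_mid above 0.05 m and contact force between the fingers and tongs above 1 N), for 0.2 s.
4. held level above hole three, pointer on the green mark, steady for a second (horizontal distance between tongs_tips and block_hole2 below 0.03 m and z of tongs_tips in the frame of block_hole2 between 0.018 and 0.11 m and angle between tongs_mid's own z axis and vertical below 0.3 rad and y of pointer in the frame of green_mark between -0.003 and 0.003 m and contact force between the fingers and tongs above 1 N and contact force between tongs and block below 0.1 N and contact force between tongs and pin1 below 0.1 N and contact force between tongs and pin2 below 0.1 N), for 1 s.
At the end, for the whole second after the job is handed in: Dowels seated and let go (3.5 mm of the bottom, 6 mm of the axis, 0.15 rad upright); tongs held by the fingers alone, level to 0.3 rad, clear of block and dowels, tips within 30 mm of hole three sideways and 18 to 110 mm above the block, pointer within 3 mm of the green mark for the last second (all of step 2 and all of step 4 and horizontal distance between pin1_mid and block_hole0 below 0.006 m and z of pin1_mid in the frame of block_hole0 between -0.003 and 0.006 m and angle between pin1_mid's own z axis and vertical below 0.15 rad and contact force between the fingers and pin1 below 0.1 N); the arm keeps its last pose, push and grip.
It fails at once if the mallet is displaced by more than 30 mm (distance of mallet_mid from where it was at the start of the episode above 0.03 m).
It fails at once if the rubbing stone is displaced by more than 30 mm (distance of rubbing_stone_mid from where it was at the start of the episode above 0.03 m).
It fails at once if the resin is displaced by more than 30 mm (distance of resin_mid from where it was at the start of the episode above 0.03 m).
It also fails if it takes over 64 s, if anything falls off the work surface, if the arm or the gripper's body presses on something with over 40 N, if the wrist force passes 120 N, or if a joint passes its speed limit or range.

## Working session

There is one attempt and no reset: what is moved stays moved. The work goes in short steps, Python scripts to look and compute and a tool call to move; the robot and the scene stay as the last step left them, time stands still between calls to the robot, and variables do not carry over. Pictures are saved under pics/ and viewed, at most 10 in all, crops included, and the job is handed in when it is done.

Besides the shell and the picture viewer there is one more tool, called after "Call:" as name(argument=value, ...), one argument or row to a line, values as JSON. move_arm: Moves the arm, as the interface text tells. Its arguments: {"type":"object","properties":{"series":{"type":"array","items":{"type":"array"}},"newtons":{"type":"number"}},"required":["series"]}

```bash
ls; mkdir -p pics
cat > h.py <<'E'
import numpy as np, cv2
from bench import sensors, vision, order, manip
def grab(n,save=None):
    im,d=vision.grab_frame(n)
    np.savez(f'/tmp/{n}.npz',im=im,d=d)
    if save: cv2.imwrite(f'pics/{save}.png',im[:,:,::-1])
    return im,d
def cam(n):
    c=vision.camera_model(n); return np.array(c['camera_matrix']),np.array(c['distortion']),np.array(c['view'])
def ray(n,uv):
    K,D,V=cam(n); p=cv2.undistortPoints(np.array(uv,float).reshape(-1,1,2),K,D).reshape(-1,2)
    r=np.c_[p,np.ones(len(p))]@V[:3,:3]   # R^T d
    return -V[:3,:3].T@V[:3,3], r
def onplane(n,uv,z):
    o,r=ray(n,uv); return o+r*((z-o[2])/r[:,2])[:,None]
def cloud(n,d):
    h,w=d.shape; v,u=np.mgrid[:h,:w]; o,r=ray(n,np.stack([u,v],-1).reshape(-1,2))
    return (o+r*d.reshape(-1,1)).reshape(h,w,3)
def proj(n,P):
    K,D,V=cam(n); return cv2.projectPoints(np.array(P,float).reshape(-1,1,3),cv2.Rodrigues(V[:3,:3])[0],V[:3,3],K,D)[0].reshape(-1,2)
E
python3 - <<'E'
from h import *
grab('top','top0'); grab('side','side0')
print(manip.tcp_to_grasp, sensors.observe())
for n in('top','side'):
    V=cam(n)[2];print(n,-V[:3,:3].T@V[:3,3],V[2,:3],cam(n)[0][0,0])
E
```

```text
pics
0.0187 {'t': 0.1, 'joints': array([ 1.06090536e+00,  1.58985925e-01,  1.59812456e+00,  7.23415881e-06,
        1.38619046e+00, -2.10077591e-01]), 'joint_vel': array([ 0.00068644, -0.00069882, -0.00333265, -0.00027514, -0.00203474,
       -0.00126989]), 'joint_torque': array([-4.46441609e-04, -3.96991825e+01, -3.32337391e+01, -2.46712425e-04,
        4.21609817e-03,  2.40062963e-05]), 'tool_pos': array([0.16955566, 0.54886253, 0.23040627]), 'tool_rot': array([-3.04208622e-04,  1.49346471e-01,  9.88784558e-01, -7.98145971e-04]), 'ft_force': array([ 1.14416975, -0.58991155,  0.22441558]), 'wrist_torque': array([-0.00801906, -0.04304554,  0.01757181]), 'finger_force': 0.0, 'width': 1.0010276833713818}
top [0.42144107 0.04431144 1.22907533] [ 0.09702164  0.01635319 -0.99514792] 507.4528591352846
side [0.27554627 0.61572678 0.65989167] [ 0.2798877  -0.67520106 -0.68247081] 393.90730433270204
```

View pics/top0.png

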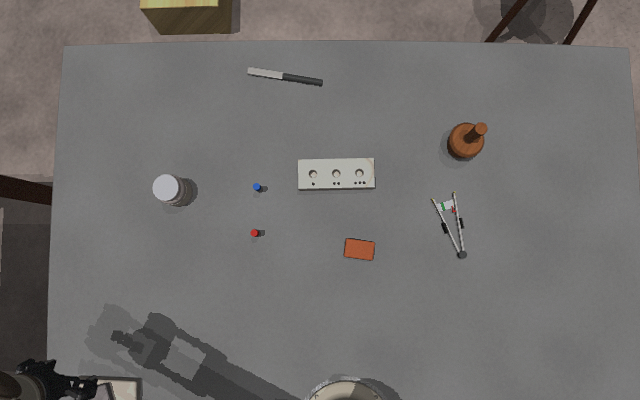

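View pics/side0.png

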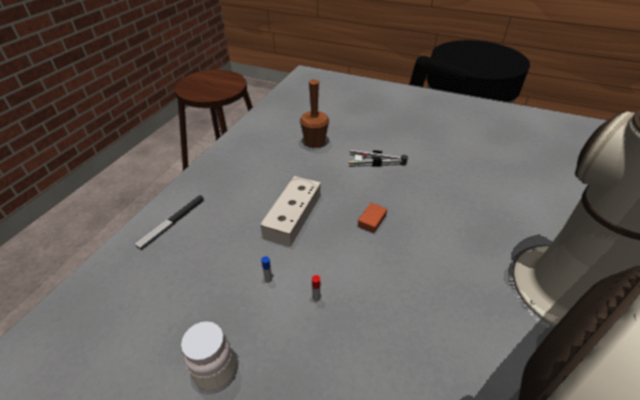

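The top view shows the block at (337,174), with one dot on the left hole (313,174) and three dots on the right (360,173). Blue dowel is at (257,187) and red at (256,233). The tongs' hinge is at (462,255) with tips near (445,197), the mallet at (466,140), the stone at (359,249) and the jar at (168,188). The side view agrees.

```bash
cat > meas.py <<'E'
from h import *
def cents(m,amin=4):
    n,l,s,c=cv2.connectedComponentsWithStats(m.astype(np.uint8)); return [(s[i,4],c[i],s[i,:4]) for i in range(1,n) if s[i,4]>=amin]
def tri(pt,ps):
    A=[];b=[]
    for n,p in(('top',pt),('side',ps)):
        o,r=ray(n,[p]); r=r[0]/np.linalg.norm(r[0]); M=np.eye(3)-np.outer(r,r); A.append(M);b.append(M@o)
    return np.linalg.solve(sum(A),sum(b))
def masks(im):
    hsv=cv2.cvtColor(im,cv2.COLOR_RGB2HSV); H,S,V=[hsv[...,i].astype(int) for i in range(3)]
    return dict(red=((H<4)|(H>176))&(S>200)&(V>90),blue=(H>105)&(H<130)&(S>150)&(V>60),green=(H>50)&(H<85)&(S>100)&(V>50),
      yellow=(H>20)&(H<35)&(S>110)&(V>90), dark=V<45)
E
cat > m1.py <<'E'
from meas import *
for n in('top','side'):
    f=np.load(f'/tmp/{n}.npz'); im=f['im'];d=f['d'];m=masks(im);C=cloud(n,d)
    for k in('red','blue','green','yellow'):
        for a,c,s in cents(m[k],3):
            i=tuple(np.round(c[::-1]).astype(int)); print(n,k,a,c.round(1),s,C[i].round(4))
f=np.load('/tmp/top.npz');im=f['im'];g=im.min(2)
b=cents(cv2.inRange(im,(170,160,150),(255,255,255))>0,200)
for a,c,s in b: print('white',a,c.round(1),s)
sub=np.zeros(g.shape,bool);sub[155:192,296:378]=g[155:192,296:378]<110
for a,c,s in cents(sub,3): print('hole',a,c.round(1),s,onplane('top',[c],.045)[0].round(4))
sub[:]=0;sub[188:262,425:475]=g[188:262,425:475]<45
for a,c,s in cents(sub,3): print('dark',a,c.round(1),s,onplane('top',[c],.024)[0].round(4))
big=cv2.resize(im[150:270,250:480],None,fx=3.4,fy=3.4,interpolation=cv2.INTER_CUBIC)
cv2.imwrite('pics/crop0.png',big[:,:,::-1])
E
python3 m1.py
```

```text
top blue 40 [256.2 186.2] [253 183   7   8] [0.5662 0.2109 0.0642]
top green 17 [442.7 206.2] [441 203   4   8] [ 0.526  -0.235   0.0085]
side red 40 [315.5 279.2] [313 276   6   7] [0.4548 0.2164 0.0633]
side blue 65 [265.  261.8] [262 257   7  12] [0.5595 0.2193 0.0658]
side yellow 3 [351. 163.] [350 163   3   1] [ 0.5346 -0.2071  0.012 ]
white 1914 [334.8 172.7] [298 158  77  30]
white 500 [164.9 187.2] [153 175  25  26]
white 265 [123.3 389.6] [111 382  24  18]
hole 10 [374.  164.5] [374 160   1  10] [ 0.6206 -0.0647  0.045 ]
hole 16 [296.6 173.8] [296 167   2  15] [0.598  0.1179 0.045 ]
hole 24 [335.  171.4] [332 169   8   7] [0.6038 0.0274 0.045 ]
hole 27 [358.9 171. ] [355 169   9   6] [ 0.6049 -0.0288  0.045 ]
hole 27 [311.5 172. ] [309 170   8   7] [0.6021 0.0827 0.045 ]
hole 287 [338.4 189. ] [297 177  79  15] [0.562  0.0194 0.045 ]
hole 8 [363.9 182.1] [363 181   3   3] [ 0.5786 -0.0406  0.045 ]
hole 8 [312.9 183.5] [312 182   3   4] [0.5749 0.0794 0.045 ]
hole 6 [333.8 182.8] [333 182   3   3] [0.5766 0.0301 0.045 ]
hole 7 [338.3 183. ] [337 182   3   3] [0.5763 0.0196 0.045 ]
hole 6 [355.  182.5] [354 182   3   2] [ 0.5776 -0.0197  0.045 ]
hole 4 [359.5 182.5] [359 182   2   2] [ 0.5776 -0.0303  0.045 ]
dark 3 [443.7 208. ] [443 207   2   3] [ 0.5199 -0.233   0.024 ]
dark 10 [453.2 209.8] [452 208   4   4] [ 0.5156 -0.2559  0.024 ]
dark 21 [460.7 222.3] [459 218   4  10] [ 0.4856 -0.2736  0.024 ]
dark 41 [444.2 227.3] [441 222   7  11] [ 0.4738 -0.2335  0.024 ]
dark 7 [457.9 254.9] [457 253   3   5] [ 0.4083 -0.2654  0.024 ]
```

View pics/crop0.png

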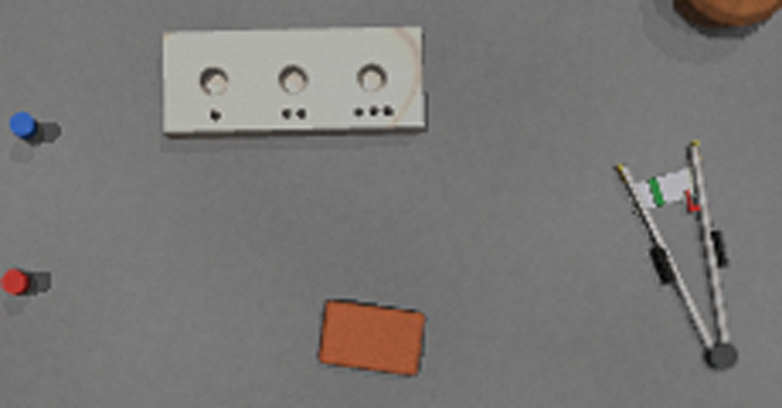

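The crop confirms the layout. The holes sit in the marble with one, two, three dots from left to right. The red pointer is on the right (sprung, -y) arm, and the green mark is on the plate to its left. Next I'll refine the measurements.

```bash
cat > m2.py <<'E'
from meas import *
F={n:np.load(f'/tmp/{n}.npz')['im'] for n in('top','side')}
def colour(n,c):
    im=F[n].astype(int); hsv=cv2.cvtColor(F[n],cv2.COLOR_RGB2HSV)
    m=(im[...,0]>1.9*im[...,1]+20)&(im[...,0]>1.9*im[...,2]+20)&((hsv[...,0]<5)|(hsv[...,0]>175)) if c=='red' else (im[...,2]>1.6*im[...,0]+15)&(im[...,2]>1.4*im[...,1])
    return [(a,q,s) for a,q,s in cents(m,8)]
for c in('red','blue'):
    r={n:colour(n,c) for n in F}
    for n in r: print(c,n,[(a,q.round(1),s) for a,q,s in r[n]][:6])
    t=[x for x in r['top'] if x[1][0]<290 and x[1][1]<260]; s=[x for x in r['side'] if 240<x[1][0]<340 and x[1][1]>240]
    if t and s:
        t=max(t,key=lambda x:x[0]);s=max(s,key=lambda x:x[0]); print('tri',tri(t[1],s[1]).round(4),'top@.056',onplane('top',[t[1]],.056).round(4),'side@.054',onplane('side',[s[1]],.054).round(4))
# block top from each view
for n,(u0,u1,v0,v1) in dict(top=(285,390,145,205),side=(250,335,170,250)).items():
    im=F[n]; g=im.min(2).copy(); w=np.zeros(g.shape,np.uint8); w[v0:v1,u0:u1]=g[v0:v1,u0:u1]>150
    c=max(cv2.findContours(cv2.morphologyEx(w,cv2.MORPH_CLOSE,np.ones((9,9))),0,1)[0],key=cv2.contourArea)
    p=onplane(n,c.reshape(-1,2),.045)[:,:2].astype(np.float32)*1000
    print(n,cv2.minAreaRect(p))
    # dots / holes in the side
    if n=='side':
        k=np.zeros(g.shape,bool);k[v0:v1,u0:u1]=(g[v0:v1,u0:u1]<110)
        for a,q,s in cents(k&(cv2.erode(cv2.fillPoly(np.zeros_like(g),[cv2.convexHull(c)],1),np.ones((3,3)))>0),2): print(a,q.round(1),onplane(n,[q],.045)[0].round(4))
# arms of tongs
g=F['top'].astype(int)
pk=lambda x,y:(250+x/3.4,150+y/3.4)
for nm,xy,z in(('tipL',(620,167),.012),('tipR',(695,143),.012),('hinge',(721,355),.024),('padL',(661,266),.024),('padR',(719,248),.024),('green',(656,191),.012),('redptr',(690,197),.012)):
    print(nm,onplane('top',[pk(*xy)],z)[0].round(4))
E
python3 m2.py
```

```text
red top [(np.int32(11), array([452.8, 209.5]), array([452, 206,   4,   6], dtype=int32)), (np.int32(44), array([254. , 232.5]), array([250, 229,   9,   8], dtype=int32))]
red side [(np.int32(88), array([315.6, 280.9]), array([312, 275,   8,  14], dtype=int32))]
tri [0.4577 0.2147 0.0538] top@.056 [[0.4587 0.2148 0.056 ]] side@.054 [[0.4565 0.2146 0.054 ]]
blue top [(np.int32(47), array([256.4, 186.4]), array([253, 183,   8,   8], dtype=int32))]
blue side [(np.int32(84), array([265.2, 261.7]), array([261, 256,   9,  13], dtype=int32))]
tri [0.5657 0.211  0.0542] top@.056 [[0.5662 0.211  0.056 ]] side@.054 [[0.5651 0.2107 0.054 ]]
top ((600.6964721679688, 25.735801696777344), (69.24114990234375, 178.6983184814453), 1.3233296871185303)
side ((598.6649169921875, 26.28260040283203), (70.01370239257812, 180.55738830566406), 1.2672932147979736)
23 [301.1 187.6] [ 0.599  -0.0272  0.045 ]
26 [291.8 202.1] [0.5971 0.0277 0.045 ]
2 [300.5 205.5] [0.5738 0.0303 0.045 ]
32 [281.5 217.9] [0.5956 0.0828 0.045 ]
3 [291.3 220.3] [0.5722 0.0812 0.045 ]
tipL [ 0.5423 -0.2085  0.012 ]
tipR [ 0.5597 -0.2628  0.012 ]
hinge [ 0.4093 -0.2755  0.024 ]
padL [ 0.4715 -0.234   0.024 ]
padR [ 0.4842 -0.2754  0.024 ]
green [ 0.5252 -0.234   0.012 ]
redptr [ 0.521  -0.2584  0.012 ]
```

Call:
move_arm(
  series=[
    [1,[3.2,-3.7,0],-8],
    [1,[6.4,-7.4,0],-16],
    [1,[9.6,-11.1,0],-24],
    [1,[12.8,-14.8,0],-32],
    [1,[16,-18.5,0],-40],
    [1,[19.2,-22.2,-2],-48],
    [1,[22.4,-25.9,-5],-56],
    [1,[25.6,-29.6,-8],-64],
    [1,[28.8,-33.4,-10],-71.5],
    [1,[28.8,-33.4,-10],-71.5],
    [1,[28.8,-33.4,-10],-71.5],
    [1,[28.8,-33.4,-10],-71.5],
  ],
  newtons=40,
)

```text
t: 1.3
tool_pos: [0.4574, 0.2154, 0.1311]
tool_rot: [-0.0, 0.699, 0.715, -0.0]
ft_force: [0.3, 0.2, -0.0]
width: 1.004
finger_force: 0.0
```

Call:
move_arm(
  series=[
    [1,[0,0,-4],0],
    [1,[0,0,-8],0],
    [1,[0,0,-9.6],0],
    [1,[0,0,-9.6],0],
    [0,[0,0,-9.6],0],
    [0,[0,0,-9.6],0],
    [0,[0,0,-9.6],0],
    [0,[0,0,-9.6],0],
    [0,[0,0,-9.6],0],
    [0,[0,0,-9.6],0],
    [0,[0,0,-9.6],0],
    [0,[0,0,-9.6],0],
  ],
)

```text
t: 2.5
tool_pos: [0.4584, 0.2155, 0.036]
tool_rot: [0.0, 0.699, 0.715, 0.0]
ft_force: [-1.7, 0.8, 6.2]
width: 0.173
finger_force: 39.2
```

Call:
move_arm(
  series=[
    [0,[0,0,5],0],
    [0,[0,0,10],0],
    [0,[3,-2.9,10],0],
    [0,[6,-5.8,10],0],
    [0,[9,-8.7,10],0],
    [0,[12,-11.6,9],0],
    [0,[14,-13.4,7],0],
    [0,[14,-13.4,6],0],
    [0,[14,-13.4,6],0],
    [0,[14,-13.4,6],0],
    [0,[14,-13.4,6],0],
    [0,[14,-13.4,6],0],
  ],
)

```text
t: 3.7
tool_pos: [0.598, 0.0821, 0.0964]
tool_rot: [0.001, 0.698, 0.716, 0.001]
ft_force: [-0.2, -0.7, -0.5]
width: 0.171
finger_force: 39.4
```

Run:
```python
from h import *
print(sensors.observe()['tool_pos'],sensors.observe()['width'])
a,_=grab('top'); b,_=grab('side')
ca=cv2.resize(a[140:215,285:390],None,fx=4,fy=4,interpolation=2); cb=cv2.resize(b[140:255,235:335],None,fx=4,fy=4,interpolation=2)
o=np.zeros((460,830,3),np.uint8)[:, :825]; o=np.zeros((460,800,3),np.uint8); 
ca=cv2.resize(ca,(392,280)); o[:280,:392]=ca; o[:460,400:800]=cb
cv2.imwrite('pics/h1.png',o[:,:,::-1])
```

```text
[0.59797373 0.08211277 0.09635428] 0.17088765371016088
```

View pics/h1.png

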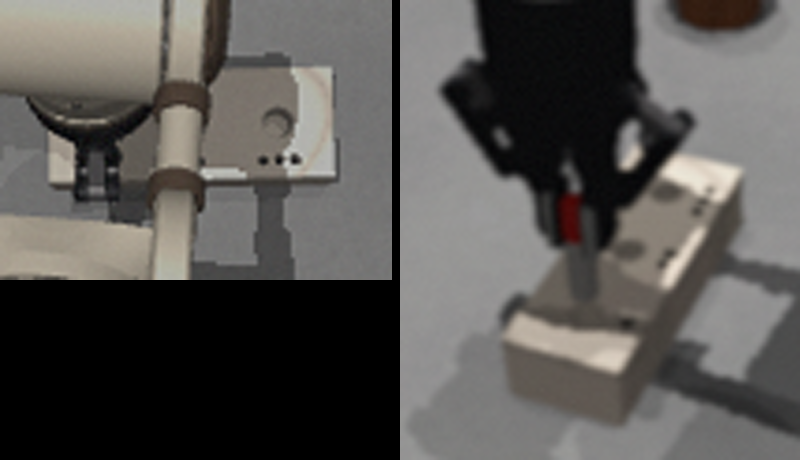

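The side crop shows the red dowel upright in the jaws just above hole one, with its lower end near (281,215). Comparing the two views, it needs about 1.5 mm in +x, then a gentle descent with the force watched.

Call:
move_arm(
  series=[
    [0,[0.15,0,-0.5],0],
    [0,[0.15,0,-1],0],
    [0,[0.15,0,-1.4],0],
    [0,[0.15,0,-1.7],0],
    [0,[0.15,0,-1.9],0],
    [0,[0.15,0,-2.1],0],
    [0,[0.15,0,-2.3],0],
    [0,[0.15,0,-2.3],0],
    [0,[0.15,0,-2.3],0],
  ],
)

```text
t: 4.7
tool_pos: [0.5994, 0.0813, 0.0723]
tool_rot: [0.0, 0.699, 0.715, 0.0]
ft_force: [-0.6, -0.5, -0.6]
width: 0.173
finger_force: 39.4
```

Call:
move_arm(
  series=[
    [0,[0,0,-0.5],0],
    [0,[0,0,-1],0],
    [0,[0,0,-1.5],0],
    [0,[0,0,-1.8],0],
    [0,[0,0,-2.0],0],
    [0,[0,0,-2.2],0],
    [0,[0,0,-2.2],0],
    [0,[0,0,-2.2],0],
  ],
)

```text
t: 5.5
tool_pos: [0.5995, 0.0813, 0.0511]
tool_rot: [0.0, 0.699, 0.715, 0.0]
ft_force: [-3.6, -0.3, 5.5]
width: 0.177
finger_force: 39.9
```

Call:
move_arm(
  series=[
    [1,[0,0,0],0],
    [1,[0,0,0],0],
    [1,[0,0,0],0],
    [1,[0,0,0],0],
    [1,[0,0,3],0],
    [1,[0,0,7],0],
    [1,[0,0,9],0],
    [1,[-1.1,4.3,9],0],
    [1,[-2.2,8.6,9],0],
    [1,[-3.35,13,9],0],
    [1,[-3.35,13,9],0],
    [1,[-3.35,13,9],0],
  ],
)

```text
t: 6.7
tool_pos: [0.5655, 0.212, 0.1402]
tool_rot: [0.0, 0.698, 0.716, -0.0]
ft_force: [0.0, -1.3, -0.5]
width: 1.0
finger_force: 0.0
```

```bash
cat > m3.py <<'E'
from m2 import *
E
python3 - <<'E'
from h import *
a,_=grab('side','s2')
from meas import *
im=a.astype(int); m=(im[...,0]>1.9*im[...,1]+20)&(im[...,0]>1.9*im[...,2]+20)
for A,c,s in cents(m,15): print(A,c,s,onplane('side',[c],.069))
print(proj('side',[[.5975,.0813,.069],[.5975,.0813,.08]]))
E
```

```text
[[280.21336518 209.38675612]
 [279.84175375 205.68938533]]
```

View pics/s2.png

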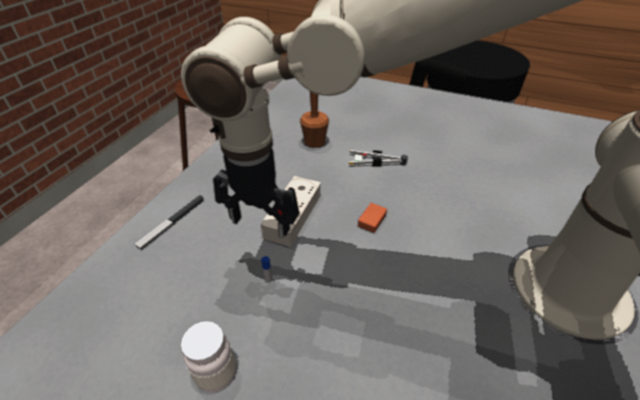

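The gripper is above the blue dowel (265,263), and the red one is hidden behind a finger at about (280,210). I'll grasp blue now and check red later.

Call:
move_arm(
  series=[
    [1,[0,0,-4],0],
    [1,[0,0,-8],0],
    [1,[0,0,-10.4],0],
    [1,[0,0,-10.4],0],
    [0,[0,0,-10.4],0],
    [0,[0,0,-10.4],0],
    [0,[0,0,-10.4],0],
    [0,[0,0,-10.4],0],
    [0,[0,0,-10.4],0],
    [0,[0,0,-10.4],0],
    [0,[0,0,-10.4],0],
    [0,[0,0,-10.4],0],
  ],
)

```text
t: 7.95
tool_pos: [0.5665, 0.2115, 0.0373]
tool_rot: [0.0, 0.699, 0.715, 0.001]
ft_force: [-1.5, -0.6, 6.5]
width: 0.168
finger_force: 39.2
```

Run:
```python
from meas import *
print(sensors.observe()['tool_pos'])
for n in('top','side'):
    a,_=grab(n); im=a.astype(int); m=(im[...,0]>1.9*im[...,1]+20)&(im[...,0]>1.9*im[...,2]+20)
    for A,c,s in cents(m,15): print(n,A,c,s,onplane(n,[c],.071))
```

```text
[0.56651939 0.21148323 0.03728579]
top 47 [312.06382979 171.29787234] [309 168   7   8] [[0.59989677 0.08065221 0.071     ]]
side 49 [280.20408163 208.91836735] [278 204   5  12] [[0.59709924 0.08180856 0.071     ]]
```

Red is seated: its sleeve is at (0.600, 0.081) at the expected height. Next is carrying blue to hole two.

Call:
move_arm(
  series=[
    [0,[0,0,5],0],
    [0,[0,0,10],0],
    [0,[0,0,13],0],
    [0,[0.8,-4.5,13],0],
    [0,[1.7,-9,13],0],
    [0,[2.6,-13.5,13],0],
    [0,[3.4,-18,13],0],
    [0,[3.4,-18.5,12],0],
    [0,[3.4,-18.5,9],0],
    [0,[3.4,-18.5,6],0],
    [0,[3.4,-18.5,6],0],
    [0,[3.4,-18.5,6],0],
  ],
)

```text
t: 9.25
tool_pos: [0.5991, 0.027, 0.0958]
tool_rot: [-0.001, 0.699, 0.715, -0.001]
ft_force: [0.1, -0.9, -0.3]
width: 0.172
finger_force: 39.2
```

Call:
move_arm(
  series=[
    [0,[0.15,0,-0.5],0],
    [0,[0.15,0,-1],0],
    [0,[0.15,0,-1.4],0],
    [0,[0.15,0,-1.7],0],
    [0,[0.15,0,-1.9],0],
    [0,[0.15,0,-2.1],0],
    [0,[0.15,0,-2.3],0],
    [0,[0.15,0,-2.3],0],
    [0,[0.15,0,-2.3],0],
  ],
)

```text
t: 10.15
tool_pos: [0.6012, 0.0264, 0.0731]
tool_rot: [-0.0, 0.699, 0.715, -0.0]
ft_force: [0.8, -1.2, -0.4]
width: 0.171
finger_force: 39.5
```

Call:
move_arm(
  series=[
    [0,[-0.03,0,-0.5],0],
    [0,[-0.03,0,-1],0],
    [0,[-0.03,0,-1.5],0],
    [0,[-0.03,0,-1.8],0],
    [0,[-0.03,0,-2.0],0],
    [0,[-0.03,0,-2.15],0],
    [0,[-0.03,0,-2.15],0],
    [0,[-0.03,0,-2.15],0],
  ],
)

```text
t: 10.95
tool_pos: [0.6011, 0.0263, 0.0523]
tool_rot: [-0.0, 0.699, 0.715, -0.0]
ft_force: [-3.3, 0.2, 4.3]
width: 0.174
finger_force: 40.1
```

Call:
move_arm(
  series=[
    [1,[0,0,0],0],
    [1,[0,0,0],0],
    [1,[0,0,0],0],
    [1,[0,0,0],0],
    [1,[0,0,3],0],
    [1,[0,0,7],0],
    [1,[0,0,9],0],
    [1,[0,0,9],0],
  ],
)

```text
t: 11.75
tool_pos: [0.6039, 0.026, 0.1461]
tool_rot: [0.003, 0.699, 0.715, 0.002]
ft_force: [-0.0, 0.1, -0.4]
width: 1.004
finger_force: 0.0
```

Call:
move_arm(
  series=[
    [1,[-1.5,-3.5,0],-8.5],
    [1,[-3,-7,0],-17],
    [1,[-4.5,-10.5,0],-25],
    [1,[-6,-14,0],-33],
    [1,[-7.5,-17.5,0],-42],
    [1,[-9,-21,0],-50],
    [1,[-10.5,-24.5,0],-58],
    [1,[-12.2,-28,0],-66],
    [1,[-12.2,-28,0],-74.5],
    [1,[-12.2,-28,0],-74.8],
    [1,[-12.2,-28,0],-74.8],
    [1,[-12.2,-28,0],-74.8],
  ],
)

```text
t: 12.95
tool_pos: [0.479, -0.2527, 0.1411]
tool_rot: [-0.0, 0.989, 0.145, -0.0]
ft_force: [-0.0, -0.1, -0.2]
width: 1.004
finger_force: 0.0
```

Run:
```python
from meas import *
for n in('top','side'):
    a,_=grab(n,n+'3'); im=a.astype(int); 
    m=(im[...,0]>1.9*im[...,1]+20)&(im[...,0]>1.9*im[...,2]+20)
    for A,c,s in cents(m,8): print(n,'red',A,c,s,onplane(n,[c],.071 if c[0]<400 else .012))
    m=(im[...,2]>1.6*im[...,0]+15)&(im[...,2]>1.4*im[...,1])
    for A,c,s in cents(m,15): print(n,'blue',A,c,s,onplane(n,[c],.071))
a=np.load('/tmp/top.npz')['im'];b=np.load('/tmp/side.npz')['im']
o=np.zeros((480,800,3),np.uint8); o[:,:400]=cv2.resize(a[170:290,390:490],(400,480),interpolation=2); o[:400,400:]=cv2.resize(b[110:210,310:410],(400,400),interpolation=2)
cv2.imwrite('pics/t3.png',o[:,:,::-1])
```

```text
top red 46 [312.04347826 171.2173913 ] [309 168   7   8] [[0.60008437 0.08070046 0.071     ]]
top red 8 [452.875 209.125] [452 206   4   6] [[ 0.51817119 -0.25817088  0.012     ]]
top blue 47 [335.82978723 170.57446809] [333 167   7   8] [[0.60174125 0.02583936 0.071     ]]
side red 55 [279.96363636 209.01818182] [277 204   6  12] [[0.59743586 0.08228809 0.071     ]]
side blue 48 [290.47916667 193.5625    ] [288 189   6  11] [[0.59866839 0.02807774 0.071     ]]
```

View pics/t3.png

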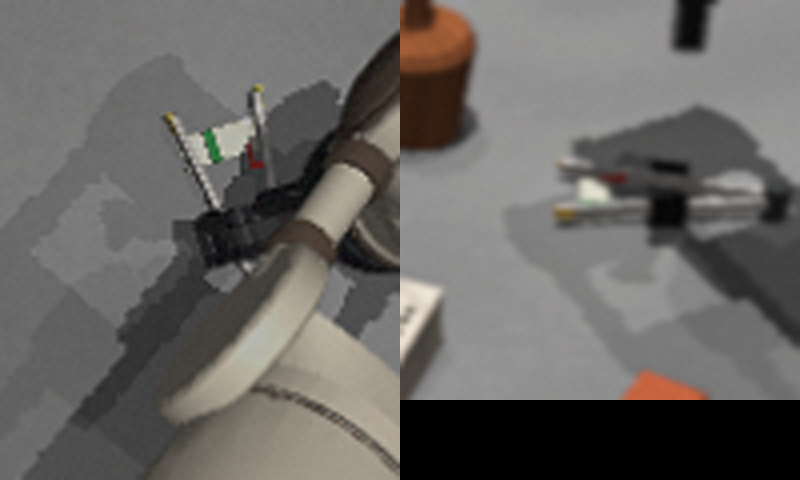

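Both dowels are seated. In the top crop (left) the tips, plate, green mark and red pointer stay visible beside the gripper, so I can watch the squeeze. I'll go down and close partway.

Call:
move_arm(
  series=[
    [1,[0,-0.1,-4.5],0],
    [1,[0,-0.1,-9],0],
    [1,[0,-0.1,-12],0],
    [1,[0,-0.1,-13],0],
    [1,[0,-0.1,-13.6],0],
    [1,[0,-0.1,-13.6],0],
    [0.43,[0,-0.1,-13.6],0],
    [0.43,[0,-0.1,-13.6],0],
    [0.43,[0,-0.1,-13.6],0],
    [0.43,[0,-0.1,-13.6],0],
    [0.43,[0,-0.1,-13.6],0],
    [0.43,[0,-0.1,-13.6],0],
  ],
)

```text
t: 14.25
tool_pos: [0.4807, -0.2562, 0.0083]
tool_rot: [0.002, 0.99, 0.144, 0.001]
ft_force: [0.2, 1.0, 9.5]
width: 0.435
finger_force: 12.1
```

```bash
cat > pm.py <<'E'
from meas import *
import sys
z=float(sys.argv[1]); print({k:np.round(v,4) for k,v in sensors.observe().items() if k in('t','tool_pos','width','finger_force')})
a,_=grab('top'); u0,u1,v0,v1=map(int,sys.argv[2:6])
im=a.astype(int);R,G,B=im[...,0],im[...,1],im[...,2]
roi=np.zeros(R.shape,bool);roi[v0:v1,u0:u1]=1
for k,m in dict(red=(R>1.6*G+15)&(R>1.6*B+15),green=(G>1.35*R+10)&(G>1.2*B),yellow=(R>1.6*B+20)&(G>1.4*B+10)).items():
    for A,c,s in cents(m&roi,3): print(k,A,c.round(2),s,onplane('top',[c],z)[0].round(4))
s=min(800//(u1-u0),600//(v1-v0)); cv2.imwrite('pics/'+sys.argv[6]+'.png',cv2.resize(a[v0:v1,u0:u1],None,fx=s,fy=s,interpolation=2)[:,:,::-1])
E
python3 pm.py .012 420 480 180 230 p1
```

```text
{'t': np.float64(14.25), 'tool_pos': array([ 0.4807, -0.2562,  0.0083]), 'finger_force': np.float64(12.0852), 'width': np.float64(0.435)}
red 8 [451.12 210.88] [450 209   4   4] [ 0.5139 -0.2538  0.012 ]
green 16 [446.19 204.94] [445 201   4   8] [ 0.5283 -0.242   0.012 ]
yellow 3 [436. 198.] [436 197   1   3] [ 0.545  -0.2175  0.012 ]
```

View pics/p1.png

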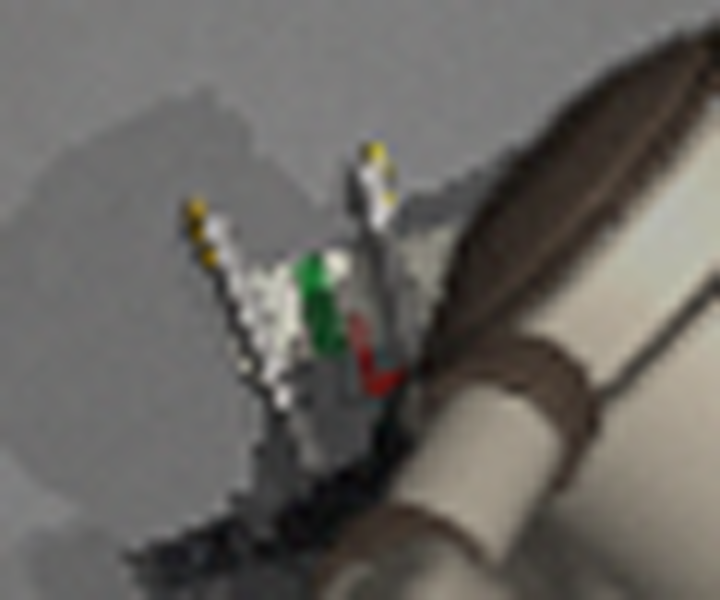

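The pointer's free end (about (449.6,206.7) in full-frame pixels) lies about 2.8 px, or 6.6 mm, right of the green mark at (446.3,205.4). That needs about 4 mm less opening, a jaw value near 0.385. I'll close to that and lift.

Call:
move_arm(
  series=[
    [0.385,[0,0,0],0],
    [0.385,[0,0,0],0],
    [0.385,[0,0,0],0],
    [0.385,[0,0,1],0],
    [0.385,[0,0,3],0],
    [0.385,[0,0,6],0],
    [0.385,[0,0,9],0],
    [0.385,[0,0,12],0],
    [0.385,[0,0,12],0],
    [0.385,[0,0,12],0],
  ],
)

```text
t: 15.3
tool_pos: [0.4792, -0.2548, 0.1265]
tool_rot: [0.001, 0.99, 0.144, 0.0]
ft_force: [-0.7, -0.4, -2.1]
width: 0.388
finger_force: 11.9
```

```bash
python3 pm.py .125 425 495 175 225 p2; python3 -c "
from h import *
grab('side','s4')"
```

```text
{'t': np.float64(15.3), 'tool_pos': array([ 0.4792, -0.2548,  0.1265]), 'finger_force': np.float64(11.9116), 'width': np.float64(0.3879)}
red 6 [463.  208.5] [462 208   3   2] [ 0.5106 -0.2526  0.125 ]
green 13 [458.92 199.54] [458 197   3   6] [ 0.5303 -0.244   0.125 ]
yellow 3 [461.33 187.67] [461 187   2   2] [ 0.5566 -0.2499  0.125 ]
yellow 5 [448.4 193. ] [448 191   2   5] [ 0.5447 -0.2209  0.125 ]
```

View pics/p2.png

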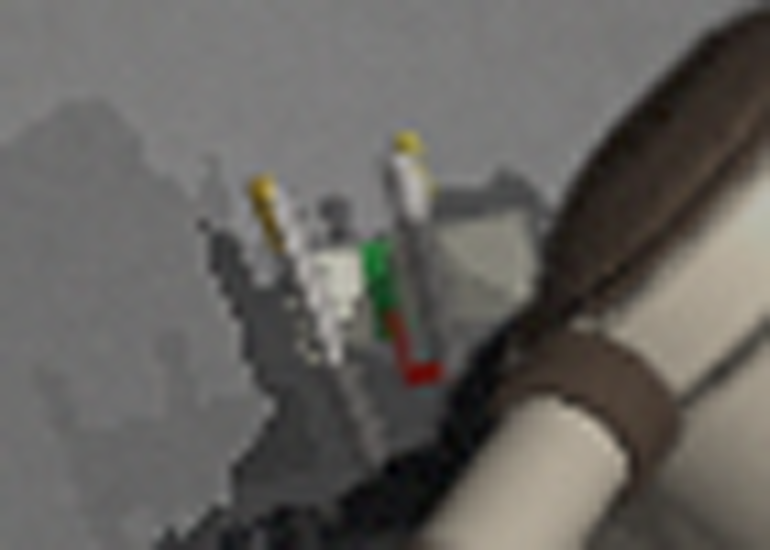

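The tongs are lifted and look level. The pointer's end, about (460.7,203.6) in full-frame pixels, is still roughly 1 px (2 mm) right of the green centre. I'll squeeze slightly more and carry them to hole three.

Call:
move_arm(
  series=[
    [0.373,[0.5,2,0],0],
    [0.373,[1,4,0],0],
    [0.373,[1.6,6.5,0],0],
    [0.373,[2.2,9,0],0],
    [0.373,[2.8,11.5,0],0],
    [0.373,[3.4,14,0],0],
    [0.373,[4,16.5,0],0],
    [0.373,[4.6,18.5,0],0],
    [0.373,[5.1,20.6,-0.5],0],
    [0.373,[5.1,20.6,-1],0],
    [0.373,[5.1,20.6,-1],0],
    [0.373,[5.1,20.6,-1],0],
  ],
)

```text
t: 16.6
tool_pos: [0.5293, -0.0492, 0.1149]
tool_rot: [-0.0, 0.99, 0.143, -0.001]
ft_force: [-0.2, -0.3, -0.8]
width: 0.377
finger_force: 12.9
```

```bash
python3 pm.py .12 320 400 140 200 p3; python3 -c "
from h import *
a,_=grab('side'); cv2.imwrite('pics/s5.png',cv2.resize(a[90:260,230:430],None,fx=3.5,fy=3.5,interpolation=2)[:,:,::-1])"
```

```text
{'t': np.float64(16.6), 'tool_pos': array([ 0.5293, -0.0492,  0.1149]), 'finger_force': np.float64(12.8904), 'width': np.float64(0.3773)}
```

View pics/p3.png

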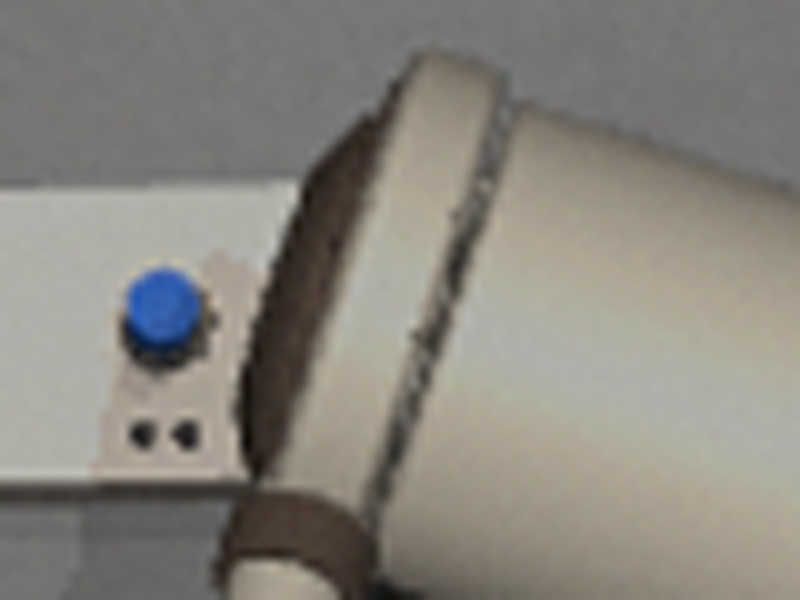

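Here the elbow hides the tongs from the top camera. Only the blue dowel at (336,171) shows. I'll measure from the side view.

Run:
```python
from meas import *
z=.117
a=np.load('/tmp/side.npz')['im']; im=a.astype(int);R,G,B=im[...,0],im[...,1],im[...,2]
roi=np.zeros(R.shape,bool);roi[90:260,240:430]=1
print('predict tips',proj('side',[[.601,-.03,z],[.5293,-.0492,z]]))
M=dict(red=(R>1.6*G+15)&(R>1.6*B+15),green=(G>1.25*R+8)&(G>1.15*B),yellow=(R>1.6*B+20)&(G>1.3*B+8))
for k,m in M.items():
    for A,c,s in cents(m&roi,3): print(k,A,c.round(2),s,onplane('side',[c],z)[0].round(4))
for k in('red','green'):
    v,u=np.nonzero(M[k]&roi)
    sel=(v<200)&(u<340)&(u>270); print(k,list(zip(u[sel].tolist(),v[sel].tolist()))[:60])
```

```text
predict tips [[299.66479918 162.58767797]
 [332.02815795 165.25798804]]
red 3 [319.33 162.33] [319 162   2   2] [ 0.56   -0.0482  0.117 ]
red 64 [279.97 209.06] [277 204   7  12] [0.5722 0.1241 0.117 ]
red 386 [371.82 217.42] [359 204  27  27] [0.3961 0.076  0.117 ]
red 3 [371.   213.33] [370 213   3   2] [0.401  0.0657 0.117 ]
yellow 5 [312.4  90.6] [311  90   4   2] [ 0.7141 -0.3595  0.117 ]
yellow 5 [312.2  97. ] [312  95   2   5] [ 0.6991 -0.3239  0.117 ]
yellow 3 [312.67 101.33] [312 101   2   2] [ 0.6878 -0.3014  0.117 ]
yellow 3 [313. 107.] [313 106   1   3] [ 0.6742 -0.2728  0.117 ]
yellow 4 [313.25 111.  ] [313 110   2   3] [ 0.6649 -0.2533  0.117 ]
yellow 258 [310.84 121.26] [301 112  24  17] [ 0.6497 -0.2028  0.117 ]
yellow 3 [316.   135.33] [315 135   3   2] [ 0.611  -0.1472  0.117 ]
yellow 3 [316.67 144.67] [316 144   2   2] [ 0.5935 -0.1106  0.117 ]
yellow 7 [301.29 166.86] [299 166   6   2] [ 0.5909 -0.017   0.117 ]
yellow 7 [370.   206.57] [369 205   3   5] [0.4088 0.0479 0.117 ]
yellow 35 [380.   210.66] [374 207  11   8] [0.3868 0.0515 0.117 ]
yellow 144 [369.31 220.75] [360 215  20  12] [0.3979 0.0866 0.117 ]
red [(319, 162), (320, 162), (319, 163)]
green []
```

The side view can't resolve the pointer, since it looks along the gap. I'll step back to where the top camera sees it, tune the jaw there using depth, and return.

Call:
move_arm(
  series=[
    [0.373,[-0.6,-2.5,0.5],0],
    [0.373,[-1.2,-5,1],0],
    [0.373,[-1.8,-7.5,1],0],
    [0.373,[-2.4,-10,1],0],
    [0.373,[-3,-12.5,1],0],
    [0.373,[-3.6,-15,1],0],
    [0.373,[-4.2,-17.5,1],0],
    [0.373,[-5.1,-20.6,1],0],
    [0.373,[-5.1,-20.6,1],0],
    [0.373,[-5.1,-20.6,1],0],
    [0.373,[-5.1,-20.6,1],0],
  ],
)

```text
t: 17.8
tool_pos: [0.479, -0.2542, 0.1257]
tool_rot: [-0.0, 0.99, 0.144, -0.0]
ft_force: [0.3, 0.5, -1.0]
width: 0.381
finger_force: 12.9
```

```bash
cat > pq.py <<'E'
from meas import *
o=sensors.observe(); print(o['t'],o['tool_pos'].round(4),round(o['width'],4))
ims=[];ds=[]
for i in range(6): a,d=grab('top'); ims.append(a.astype(float)); ds.append(d)
im=np.mean(ims,0); d=np.median(ds,0); R,G,B=[im[...,i] for i in range(3)]
C=cloud('top',d); np.savez('/tmp/avg.npz',im=im,d=d)
ps=np.deg2rad(16.5+0); 
roi=np.zeros(R.shape,bool);roi[175:225,425:495]=1
for k,m in dict(red=(R>1.5*G+10)&(R>1.5*B+10),green=(G>1.3*R+8)&(G>1.15*B)).items():
    v,u=np.nonzero(m&roi)
    for a,b in zip(u,v): print(k,a,b,im[b,a].astype(int),C[b,a].round(4))
E
python3 pq.py
```

```text
17.8 [ 0.479  -0.2542  0.1257] 0.3813
red 459 204 [64 25 18] [ 0.5207 -0.2446  0.1224]
red 460 204 [80 44 26] [ 0.5199 -0.2443  0.132 ]
red 460 205 [71 28 17] [ 0.5178 -0.2445  0.131 ]
red 460 206 [87 40 40] [ 0.5157 -0.2448  0.1297]
red 460 207 [81 39 38] [ 0.5137 -0.2453  0.1277]
red 460 208 [75 39 38] [ 0.522  -0.279  -0.0006]
red 461 208 [90 33 32] [ 0.5111 -0.2462  0.1323]
red 462 208 [88 39 38] [ 0.5113 -0.249   0.1303]
red 463 208 [95 19 18] [ 0.5112 -0.2508  0.1317]
red 461 209 [86 15 12] [ 0.5091 -0.2467  0.1305]
red 462 209 [98 19 17] [ 0.509  -0.2486  0.1317]
red 463 209 [95 20 18] [ 0.5092 -0.2513  0.1296]
red 464 209 [82 42 40] [ 0.5089 -0.2527  0.1329]
green 458 197 [ 47 114  61] [ 0.5363 -0.243   0.1213]
green 459 197 [ 54 111  64] [ 0.5361 -0.2446  0.1237]
green 458 198 [ 40 119  58] [ 0.534  -0.2427  0.1222]
green 459 198 [ 46 109  59] [ 0.5342 -0.2455  0.12  ]
green 458 199 [ 31 102  48] [ 0.5319 -0.2428  0.1217]
green 459 199 [25 69 37] [ 0.532  -0.2454  0.1203]
green 458 200 [27 65 36] [ 0.5296 -0.2427  0.122 ]
green 459 200 [22 65 33] [ 0.5297 -0.2451  0.1211]
green 459 201 [22 66 32] [ 0.5274 -0.2447  0.1226]
green 460 201 [38 68 44] [ 0.5275 -0.2472  0.1215]
green 459 202 [21 68 35] [ 0.5253 -0.245   0.1212]
green 460 202 [37 72 45] [ 0.5252 -0.2471  0.1217]
green 461 204 [52 76 56] [ 0.5209 -0.2494  0.1212]
```

Depth shows the pointer about 9 mm above the plate, which adds roughly 2.4 mm of parallax. Allowing for that, the pointer is now about 2.5 mm too far, so I'll open slightly.

Call:
move_arm(
  series=[
    [0.395,[0,0,0],0],
    [0.395,[0,0,0],0],
    [0.395,[0,0,0],0],
    [0.395,[0,0,0],0],
  ],
)

```text
t: 18.5
tool_pos: [0.479, -0.2547, 0.1258]
tool_rot: [-0.0, 0.99, 0.144, 0.0]
ft_force: [-0.6, 0.3, -1.2]
width: 0.399
finger_force: 11.3
```

```bash
cat > pr.py <<'E'
from meas import *
o=sensors.observe(); print(o['t'],o['tool_pos'].round(4),round(o['width'],4),o['finger_force'])
im,d=grab('top'); im=im.astype(float); R,G,B=[im[...,i] for i in range(3)]
rd=np.clip(R-1.25*np.maximum(G,B)-3,0,None); gr=np.clip(G-1.2*np.maximum(R,B)-3,0,None)
zp,zg=.131+o['tool_pos'][2]-.1257,.1215+o['tool_pos'][2]-.1257
h=np.array([.0,0]); t=o['tool_pos'][:2]; ps=np.deg2rad(16.5); h=t-.075*np.array([np.cos(ps),np.sin(ps)])
def rep(k,W,z,rows):
    for v in rows:
        u=np.arange(452,468); w=W[v,452:468]
        if w.sum()>12:
            p=onplane('top',[((u*w).sum()/w.sum(),v)],z)[0,:2]-h; print(k,v,round((u*w).sum()/w.sum(),2),int(w.sum()),'r %.1f mm ang %.4f'%(1e3*np.hypot(*p),np.arctan2(p[1],p[0])))
rep('green',gr,zg,range(194,208)); rep('red',rd,zp,range(198,211))
E
python3 pr.py
```

```text
18.5 [ 0.479  -0.2547  0.1258] 0.3986 11.339215636253357
green 197 458.19 51 r 133.2 mm ang 0.2474
green 198 458.09 98 r 131.2 mm ang 0.2535
green 199 458.22 84 r 128.9 mm ang 0.2560
green 200 458.37 65 r 126.7 mm ang 0.2582
green 201 458.77 49 r 124.4 mm ang 0.2561
green 202 459.06 46 r 122.1 mm ang 0.2560
green 203 458.73 31 r 120.2 mm ang 0.2671
green 204 459.0 18 r 117.9 mm ang 0.2674
green 205 459.0 18 r 115.8 mm ang 0.2729
red 204 460.44 46 r 116.9 mm ang 0.2634
red 205 461.0 32 r 114.5 mm ang 0.2584
red 206 461.0 39 r 112.4 mm ang 0.2638
red 207 461.0 18 r 110.3 mm ang 0.2694
red 208 462.69 206 r 107.2 mm ang 0.2416
red 209 462.86 190 r 105.0 mm ang 0.2436
```

The pointer is now within about 0.8 mm of the mark. One last trim to 0.400, then back over hole three.

Call:
move_arm(
  series=[
    [0.4,[0.5,2,0],0],
    [0.4,[1,4,0],0],
    [0.4,[1.6,6.5,0],0],
    [0.4,[2.2,9,0],0],
    [0.4,[2.8,11.5,0],0],
    [0.4,[3.4,14,0],0],
    [0.4,[4,16.5,0],0],
    [0.4,[4.6,18.5,0],0],
    [0.4,[5.1,20.6,-0.5],0],
    [0.4,[5.1,20.6,-1],0],
    [0.4,[5.1,20.6,-1],0],
    [0.4,[5.1,20.6,-1],0],
  ],
)

```text
t: 19.75
tool_pos: [0.5298, -0.0494, 0.1157]
tool_rot: [0.0, 0.99, 0.143, -0.0]
ft_force: [-0.5, 0.1, -1.0]
width: 0.398
finger_force: 11.0
```

Call:
move_arm(
  series=[
    [0.4,[0,0,0],0],
    [0.4,[0,0,0],0],
    [0.4,[0,0,0],0],
    [0.4,[0,0,0],0],
    [0.4,[0,0,0],0],
    [0.4,[0,0,0],0],
    [0.4,[0,0,0],0],
    [0.4,[0,0,0],0],
    [0.4,[0,0,0],0],
    [0.4,[0,0,0],0],
    [0.4,[0,0,0],0],
    [0.4,[0,0,0],0],
  ],
)

```text
t: 20.95
tool_pos: [0.53, -0.0487, 0.1158]
tool_rot: [-0.0, 0.99, 0.144, -0.0]
ft_force: [-0.2, -0.8, -1.1]
width: 0.397
finger_force: 11.0
```

```bash
python3 -c "
from h import *
a,_=grab('side'); cv2.imwrite('pics/s6.png',cv2.resize(a[110:250,240:400],None,fx=4,fy=4,interpolation=2)[:,:,::-1]); print(proj('side',[[.601,-.03,.117],[.602,-.029,.045]]))"
```

```text
[[299.66479918 162.58767797]
 [300.27911497 186.80844503]]
```

View pics/s6.png

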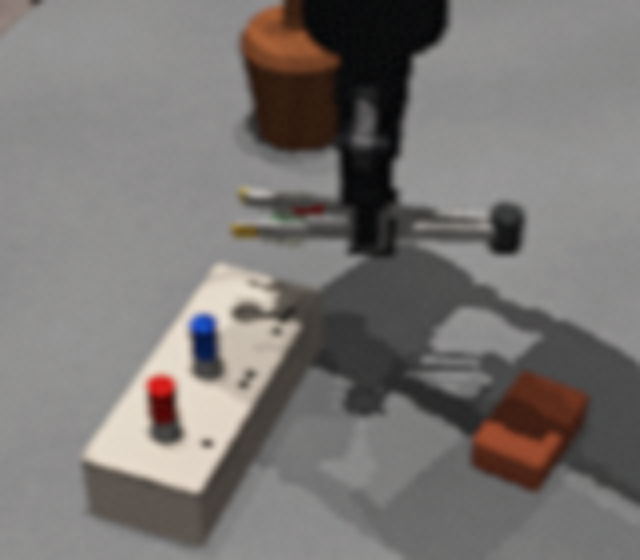

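The tongs are level. Their tips are centred at about (300,163), matching the prediction (299.7,162.6) above hole three at (300,187), and the width is steady. Both dowels are seated and the mallet and stone are in place, so I'm handing in.

```bash
python3 -c "
from bench import order
print(order.close_job())"
```

```text
the job is handed in; nothing more can be done
None
```

I handed the job in with both dowels seated in holes one and two and let go, and the tongs held level and steady about 7 cm above hole three. I last measured the pointer about 0.8 mm from the green mark, then trimmed the jaw slightly; the arm hid the pointer from the top camera at the final pose, so I couldn't re-measure it there, and the hand-in returned no verdict.

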